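# Slide the canvas board out to its pencil line and hold it

### The arm

A 7-joint arm with a two-finger parallel gripper is mounted at the origin on the work surface. World frame = base frame: x ahead of the robot, y to its left, z up, the work surface at z = 0. Lengths are in m, angles in rad, forces in N, time in s.
With the tool pointing down it reaches from about 0.425 to 0.925 m from the base axis. Payload 6.8 kg.
Tool frame: the origin (TCP) lies at the very end of the fingers, on their centre line; the grasp point (between the pads) lies 19 mm behind it; z points along the fingers, y is the line along which they close (so a half turn about z gives the same grasp; the last joint's range is limited). The gripper opens to 85 mm and grips with 20 to 120 N. Pads are 22 mm wide; open, the fingers measure 114 mm over their backs; the gripper's body (76 mm by 85 mm) begins 54 mm behind the grasp point. The pads swing forward as they close: fully open they stand 13 mm farther back than shut.
Start: joints at [-1.315, 0.477, 0.022, 1.555, -0.011, 1.109, -0.083], TCP at [0.24, 0.631, 0.21] pointing down, gripper open.
Joint ranges: [-2.96, 2.96], [-0.34, 2.1], [-1.41, 1.46], [0.24, 2.44], [-1.37, 4.51], [0.17, 1.92], [-2.96, 2.96]. Speed limits (rad/s): [2.39, 2.39, 3.14, 3.14, 3.14, 3.14, 3.14].

### API

Orientations are given as a unit quaternion [w, x, y, z].
In Python, from station import bot gives the robot as it stands. The module is installed in compiled form; this text tells all that it offers.
- The arm moves only by the shell command python3 -m jog 'ROWS' [OPENING] [FORCE]. ROWS is JSON, a list of rows, each a list of 4 numbers: the shift along the tool's x, y, z in cm, then the turn about the tool's z in rad. In form: [[x, y, z, spin], ...]. A call has 1 to 20 rows; each row is the pose to reach, as a shift and turn from the pose commanded when the call began, along the tool's axes at that moment; what a row does not reach only later rows make up. A row lasts 1/12 s, in which the tool goes at most 41.7 mm and 7.16 degrees, less where a joint would pass 70% of its speed; a pose out of reach is approached as far as the arm can. A call with a gripper value outside its range is refused whole. OPENING is the closure, from -1 (fully open) to 1 (shut), set as the call begins (- or left out, the last holds). The fingers move at their own pace and stop on an object; FORCE is the grip in N (left out, the last holds). Time passes only in rows, so rows that repeat a pose let the fingers close. It gives the time, the measured TCP pose, the force, the opening and the grip force at its end, in the units of the state.
- bot.get_obs(): the state, without advancing time (a new reading comes with each control period).
- bot.read_camera(name): name is "scene" or "top" or "wrist"; returns a dict with "pixels" (400x640x3 uint8, red, green, blue), "depth" (400x640 float32, m along the optical axis (not along the pixel's ray), 0 where there is no reading), "fovy" (degrees; the focal length in pixels is half the picture's height over the tangent of half this angle, whatever the lens; pixels are square), "cx", "cy" (the principal point, pixels), "pose" (4x4, takes a point from camera to world coordinates). Camera axes: x right, y down, z forward; pixel columns grow to the right and rows downward; lengths in m; the calibration is good to about 2 mm. The wrist camera is an equidistant fisheye: a pixel r from the principal point sees the ray r / f radians off the axis. A picture is of the moment at which its call begins.
- bot.hand_in(): hands the job in; it is judged then, once.
The state is a dict: "t": time; "q": joint angles; "joint_vel": joint speeds; "joint_torque": joint torques, N m; "eef_pos": TCP position; "tool_rot": TCP orientation; "contact_force": force on the tool from outside, world axes, zero at the start; "torque": the same for the moment, N m; "gripper_width": opening from 0.0 (shut) to 1.0 (fully open); "grasp_force": force on a finger pad.
Only numpy, scipy, OpenCV 4.12 (cv2) and the standard library are available. Lean on these libraries where they do the work, as an engineer would, in place of code of your own. Each camera call takes 0.05 s, during which the arm holds its last target. There are 200 camera calls.

### The job

Lift the roll of tape up and off the wooden grip post of the painting board and lay it flat in the shallow black tray. Then slide the board, without lifting it, straight out over the far edge of the white riser until the pencil line across it lies along that edge. It would now tip over by itself, so finish while still holding the board with the gripper, level and lying on the riser; leave the tub, jar and brush alone.

Things in the scene. Friction and masses are not known exactly. Their poses are not given: they have to be found in the camera images.
- board: Loose light-wood plank 320 x 110 x 12 mm, 0.3 to 0.55 kg, lying on the riser. Origin: centre of its underside. x along it towards its front end, which sticks out 40 to 85 mm beyond the riser's far edge at first; z up. Up to 4 degrees crooked. A canvas 150 x 90 x 18 mm is fixed on top, 10 to 160 mm behind the front end. Balance point 147 mm behind the front end.
- post (a point): Foot of the dark wooden grip post that is fixed to the board, in its middle 35 mm ahead of the rear end; on the board's top face. The post is a flat upright bar 14 mm thick along the board, 34 mm wide across it and 50 mm tall above the board's top. Axes as the board's.
- line_left (a point): Left (board +y) end of the dark pencil line that runs straight across the board's top and down its sides, 4 mm wide, 185 mm behind the board's front end and 100 mm ahead of the post; on the top face. Axes as the board's.
- line_right (a point): Right (board -y) end of the same pencil line, 110 mm from the left end; on the top face.
- board_rear (a point): Middle of the lower rear edge of the board, 160 mm behind its origin.
- riser: Heavy fixed white-topped low bench, 300 mm long (x), 160 mm wide (y), top at 70 mm above the table. Origin: on the table under its centre. x along its length, towards the far edge.
- riser_edge (a point): Middle of the far top edge of the riser, 150 mm ahead of its centre, 70 mm above the table. x points outward over the edge, square to it; y along the edge; z up.
- tape: Loose roll of off-white paper tape, 60 mm outer and 46 mm inner diameter, 25 mm high, 50 g, lying flat on the board around the post, loosely. Origin: centre of its underside, z along its axis.
- tray: Fixed square shallow black tray, 140 x 140 mm outside, 20 mm high, walls 4 mm, floor about 4 mm. Origin: centre of its underside. It stands to the left or to the right of the riser.
- paint_tub: Bystander: closed white paint tub, 72 mm across, 65 mm high, standing across the riser from the tray. Origin: centre of its underside.
- jar: Bystander: closed clear jar, 60 mm across, 80 mm high. Origin: centre of its underside.
- brush: Bystander: flat brush lying on the table. Origin near its middle, x along its length.
Not all that is in view belongs to the job. What is meant by the tape is not purple or yellow, and is the smaller of those in its own colour.

How it is judged:
On the way, in this order (a step that is already met when the one before it is completed fails the run):
1. the tape is lifted clear above the post (z of tape in the frame of post above 0.053 m and horizontal distance between post and tape below 0.2 m), for 0.05 s.
2. the tape lies flat in the tray, let go (horizontal distance between tape and tray below 0.062 m and z of tape in the frame of tray below 0.012 m and angle between tape's own z axis and vertical below 0.15 rad and contact force between the fingers and tape below 0.1 N), for 0.2 s.
At the end, for the whole second after the job is handed in: Tape flat in the tray, let go; both ends of the line within 8 mm of the riser's far edge; board within 40 mm of the riser's middle line, level within 0.06 rad, its rear within 6 mm of the riser's top, still (under 20 mm/s), pressed or gripped by the fingers with over 1 N (all of step 2 and x of line_left in the frame of riser_edge between -0.008 and 0.008 m and x of line_right in the frame of riser_edge between -0.008 and 0.008 m and y of board in the frame of riser_edge between -0.04 and 0.04 m and angle between board's own z axis and vertical below 0.06 rad and z of board_rear in the frame of riser_edge between -0.006 and 0.006 m and contact force between the fingers and board above 1 N and linear speed of board below 0.02 m/s); the arm keeps its last pose, push and grip.
It fails at once if the board tips (more than 0.15 rad) (angle between board's own z axis and vertical above 0.15 rad).
It fails at once if the board is lifted off the riser (rear more than 20 mm up) (z of board_rear in the frame of riser_edge above 0.02 m).
It fails at once if the paint tub is shifted more than 30 mm (distance of paint_tub from where it was at the start of the episode above 0.03 m).
It fails at once if the jar is shifted more than 30 mm (distance of jar from where it was at the start of the episode above 0.03 m).
It fails at once if the brush is shifted more than 30 mm (distance of brush from where it was at the start of the episode above 0.03 m).
It also fails if it takes over 54 s, if anything falls off the work surface, if the arm or the gripper's body presses on something with over 40 N, if the wrist force passes 120 N, or if a joint passes its speed limit or range.

## Working session

There is one attempt and no reset: what is moved stays moved. The work goes in short steps, Python scripts to look and compute and a shell command to move; the robot and the scene stay as the last step left them, time stands still between calls to the robot, and variables do not carry over. Pictures are saved under pics/ and viewed, at most 10 in all, crops included, and the job is handed in when it is done.

```bash
mkdir -p pics
cat > h.py <<'E'
import numpy as np, cv2
from station import bot
def cam(n,save=None):
    c=bot.read_camera(n); np.savez('/tmp/%s.npz'%n,**c)
    if save: cv2.imwrite('pics/'+save,c['pixels'][...,::-1])
    return c
def load(n): return dict(np.load('/tmp/%s.npz'%n))
def pt(c,u,v,d=None,z=None):
    f=200/np.tan(np.radians(float(c['fovy']))/2); T=c['pose']
    r=np.array([(u-c['cx'])/f,(v-c['cy'])/f,1.])
    R=T[:3,:3]@r
    if z is not None: s=(z-T[2,3])/R[2]
    else: s=d or np.median(c['depth'][int(v)-1:int(v)+2,int(u)-1:int(u)+2])
    return T[:3,3]+s*R
E
python3 - <<'E'
from h import *
cam('scene','s0.png');c=cam('top','t0.png')
o=bot.get_obs();print(o['eef_pos'],o['tool_rot'],o['t'],c['pose'])
E
```

```text
[0.23997833 0.63030586 0.20911765] [-9.97886862e-05  1.80890741e-01  9.83502855e-01 -8.14519071e-04] 0.1 [[-1.64115128e-02 -9.95583501e-01  9.24346001e-02  4.35237580e-01]
 [-9.99835937e-01  1.70495142e-02  6.11669968e-03 -1.05323906e-03]
 [-7.66565031e-03 -9.23190507e-02 -9.95699970e-01  1.22343175e+00]
 [ 0.00000000e+00  0.00000000e+00  0.00000000e+00  1.00000000e+00]]
```

View pics/s0.png

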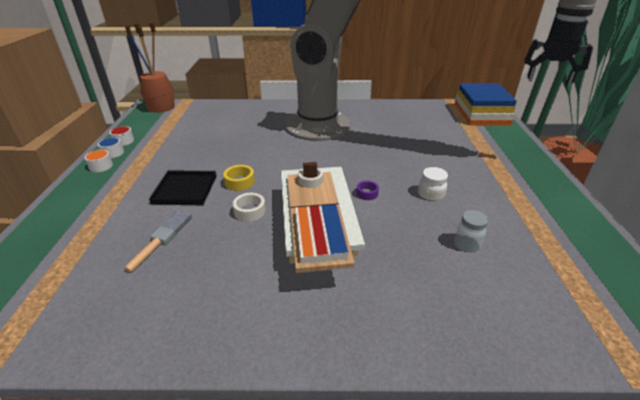

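View pics/t0.png

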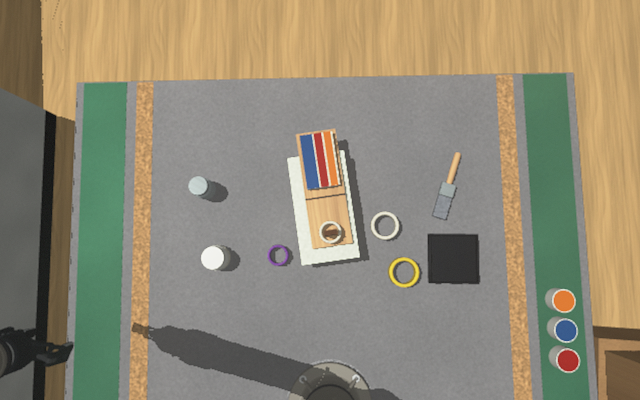

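Candidates in the top view are the small off-white ring around the post (331,232), a larger off-white ring on the table (385,226), a yellow one (404,272) and a purple one (279,255). By the description I choose the ring on the post. The tray is at (453,258), the tub at (215,257), the jar at (199,187) and the brush at (447,185). Next is a close crop to check.

Run:
```python
from h import *
c=load('top')
cv2.imwrite('pics/t0c.png',cv2.resize(c['pixels'][120:270,280:410,::-1],None,fx=4,fy=4,interpolation=cv2.INTER_CUBIC))
```

```text
(no output)
```

View pics/t0c.png

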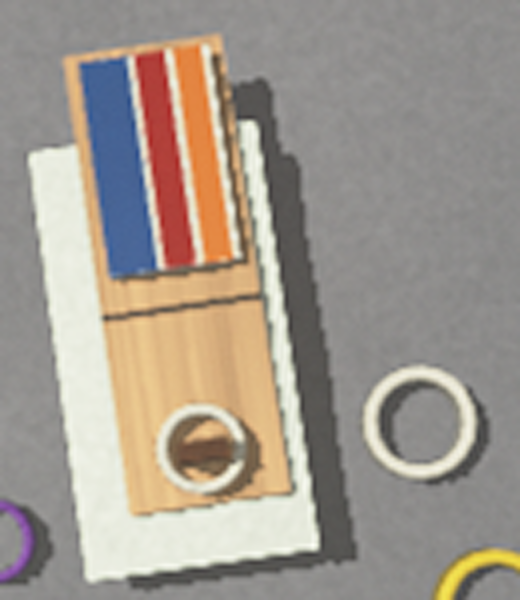

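The crop confirms it: the small off-white ring is around the dark post, at crop (203,449). The pencil line runs from crop (104,318) to (262,295). The riser corners are at (30,153), (257,120), (320,548) and (88,582).

```bash
cat > m.py <<'E'
from h import *
c=load('top')
P=lambda u,v,z:pt(c,280+u/4-.5+.125,120+v/4-.5+.125,z=z)
R=[P(30,153,.07),P(257,120,.07),P(320,548,.07),P(88,582,.07)]
B=[P(63,58,.082),P(220,35,.082),P(293,492,.082),P(132,515,.082)]
L=[P(104,318,.082),P(262,295,.082)]
for n,q in zip('RBL',(R,B,L)): print(n,np.round(q,4).tolist())
ang=lambda v:np.degrees(np.arctan2(v[1],v[0]))
rx=(R[0]+R[1]-R[2]-R[3])/2; bx=(B[0]+B[1]-B[2]-B[3])/2
print('riser',ang(rx),np.linalg.norm(rx),'width',np.linalg.norm(R[0]-R[1]),ang(R[0]-R[1])-90,'board',ang(bx),np.linalg.norm(bx),np.linalg.norm(B[0]-B[1]),ang(L[0]-L[1])-90)
print('tape',P(203,449,.107))
d=c['depth']
# depth based: pixels
f=200/np.tan(np.radians(float(c['fovy']))/2)
v,u=np.mgrid[0:400,0:640]; X=np.stack([(u-c['cx'])/f*d,(v-c['cy'])/f*d,d],-1)@c['pose'][:3,:3].T+c['pose'][:3,3]
np.save('/tmp/X.npy',X)
def box(u0,u1,v0,v1,z0,z1):
    q=X[v0:v1,u0:u1].reshape(-1,3); q=q[(q[:,2]>z0)&(q[:,2]<z1)]; return q
t=box(310,355,215,255,.1,.112); print('tape d',len(t),t.mean(0),(t.min(0)+t.max(0))/2,np.ptp(t,axis=0))
t=box(310,355,215,255,.12,.16); print('post',len(t),t.mean(0) if len(t) else 0)
t=box(420,490,225,290,.015,.03); print('tray',(t.min(0)+t.max(0))/2,np.ptp(t,axis=0))
t=box(310,350,195,215,.06,.1); print('boardtop z',np.median(t[:,2]))
t=box(290,300,165,200,.05,.1); print('riser z',np.median(t[:,2]))
print('yellow',pt(c,404,272,z=.02),'white',pt(c,385,226,z=.02))
E
python3 m.py
```

```text
R [[0.6871, 0.1065, 0.07], [0.7076, -0.0523, 0.07], [0.41, -0.089, 0.07], [0.3896, 0.0694, 0.07]]
B [[0.751, 0.0819, 0.082], [0.7653, -0.0273, 0.082], [0.4482, -0.0708, 0.082], [0.4345, 0.0384, 0.082]]
L [[0.5689, 0.0557, 0.082], [0.5829, -0.0526, 0.082]]
riser 7.070313262539571 0.2998119194449028 width 0.16007300895138613 7.370145377186631 board 7.814067546568028 0.31972192114835346 0.11013616335702338 7.346596635206012
tape [ 0.47738358 -0.01018112  0.107     ]
tape d 161 [ 0.47836315 -0.00780771  0.10755883] [ 0.47988111 -0.00788802  0.10660564] [0.05876071 0.0560303  0.01014372]
post 71 [ 0.477025   -0.00820195  0.13291928]
tray [ 0.40260979 -0.35752695  0.02170385] [0.1403927  0.14279494 0.01333107]
boardtop z 0.08292659977912231
riser z 0.07073697728071082
yellow [ 0.3636241  -0.21738689  0.02      ] white [ 0.49485751 -0.16751517  0.02      ]
```

```bash
cat > go.py <<'E'
import sys
from h import *
from scipy.spatial.transform import Rotation as Ro
# usage: x y z closeyaw_deg ; from measured pose
o=bot.get_obs(); q=np.array(o['tool_rot']); R=Ro.from_quat(q[[1,2,3,0]]).as_matrix()
t=np.array(list(map(float,sys.argv[1:4]))); yaw=np.degrees(np.arctan2(R[1,1],R[0,1]))
print('eef',np.round(o['eef_pos'],4),'yaw',round(yaw,2),'t',o['t'],'tilt',R[2,2])
d=R.T@(t-o['eef_pos'])*100
s=(yaw-float(sys.argv[4])+90)%180-90
print('row',np.round(d,2),'spin',round(np.radians(s),3))
E
python3 go.py .45 .33 .21 7.6; python3 go.py .478 -.009 .21 7.6
```

```text
eef [0.24   0.6303 0.2091] yaw 69.16 t 0.1 tilt -0.9999986532018019
row [-30.31 -20.59  -0.05] spin 1.074
eef [0.24   0.6303 0.2091] yaw 69.16 t 0.1 tilt -0.9999986532018019
row [-44.99 -51.28   0.  ] spin 1.074
```

```bash
python3 -m jog '[[-30,-20.5,0,0.6],[-30,-20.5,0,0.6],[-30,-20.5,0,0.6],[-30,-20.5,0,0.6],[-30,-20.5,0,0.6],[-30,-20.5,0,0.6],[-30,-20.5,0,0.6],[-30,-20.5,0,0.6],[-45,-51.3,0,1.074],[-45,-51.3,0,1.074],[-45,-51.3,0,1.074],[-45,-51.3,0,1.074],[-45,-51.3,0,1.074],[-45,-51.3,0,1.074],[-45,-51.3,0,1.074],[-45,-51.3,0,1.074],[-45,-51.3,0,1.074],[-45,-51.3,0,1.074],[-45,-51.3,0,1.074],[-45,-51.3,0,1.074]]' -1
python3 -c "
from h import *
cam('wrist','w1.png')"; python3 go.py .478 -.009 .08 7.6
```

```text
t: 1.77
eef_pos: [0.478, -0.0081, 0.2098]
tool_rot: [-0.0, 0.659, 0.753, -0.0]
contact_force: [0.3, 0.6, 0.1]
gripper_width: 0.999
grasp_force: 0.0
eef [ 0.478  -0.0074  0.2098] yaw 7.72 t 1.8167 tilt -0.9999997657506359
row [-1.700e-01 -1.000e-02  1.298e+01] spin 0.002
```

View pics/w1.png

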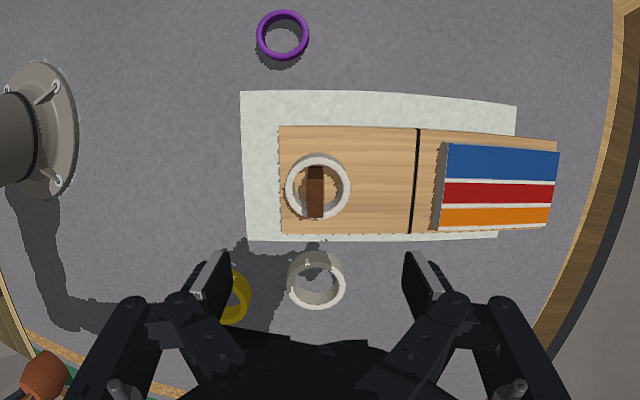

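The wrist view shows the tape ring at (317,188) around the post at (315,192), with the line from (418,128) to (411,233). I'll cross-check positions with the fisheye.

```bash
cat >> h.py <<'E'
def fpt(c,u,v,z):
    f=200/np.tan(np.radians(float(c['fovy']))/2); T=c['pose']
    x,y=u-c['cx'],v-c['cy']; r=np.hypot(x,y); a=r/f
    R=T[:3,:3]@np.array([np.sin(a)*x/r,np.sin(a)*y/r,np.cos(a)])
    return T[:3,3]+(z-T[2,3])/R[2]*R
E
python3 - <<'E'
from h import *
c=load('wrist')
for n,u,v,z in [('tape',317,187,.107),('post',315,191.5,.132),('Ll',418,128,.082),('Lr',411,233,.082),('edgeL',516,106,.07),('edgeR',498,237,.07),('rearL',279,126,.082),('rearR',281,234,.082)]: print(n,fpt(c,u,v,z))
E
```

```text
tape [ 0.47706889 -0.00715311  0.107     ]
post [ 0.47501557 -0.00389358  0.132     ]
Ll [0.56715967 0.05838127 0.082     ]
Lr [ 0.58449461 -0.05135111  0.082     ]
edgeL [0.6857265  0.10702441 0.07      ]
edgeR [ 0.70838116 -0.0502036   0.07      ]
rearL [0.43447937 0.04028203 0.082     ]
rearR [ 0.44767328 -0.06996102  0.082     ]
```

```bash
python3 -m jog '[[-0.05,0,3,0],[-0.05,0,6,0],[-0.05,0,9,0],[-0.05,0,11,0],[-0.05,0,12,0],[-0.05,0,12.5,0],[-0.05,0,12.8,0],[-0.05,0,12.8,0],[-0.05,0,12.8,0]]' -1
python3 -m jog '[[0,0,0,0],[0,0,0,0],[0,0,0,0],[0,0,0,0],[0,0,0,0],[0,0,0,0],[0,0,0,0],[0,0,0,0],[0,0,0,0],[0,0,0,0],[0,0,0,0],[0,0,0,0]]' 1 25
```

```text
t: 2.57
eef_pos: [0.4791, -0.0089, 0.0829]
tool_rot: [0.0, 0.658, 0.753, 0.001]
contact_force: [0.2, 0.0, 0.2]
gripper_width: 0.999
grasp_force: 0.0
t: 3.57
eef_pos: [0.4808, -0.0093, 0.0854]
tool_rot: [0.001, 0.659, 0.752, 0.003]
contact_force: [-9.4, 0.5, 35.0]
gripper_width: 0.25
grasp_force: 28.2
```

```bash
python3 -c "
from h import *
cam('wrist','w2.png'); c=cam('scene');a=cv2.resize(c['pixels'][130:290,220:420,::-1],None,fx=3.2,fy=3.2,interpolation=2); w=cv2.imread('pics/w2.png')
cv2.imwrite('pics/j2.png',cv2.resize(np.vstack([a[:,:640],w[100:]]),None,fx=.73,fy=.73))"
```

```text
(no output)
```

View pics/j2.png

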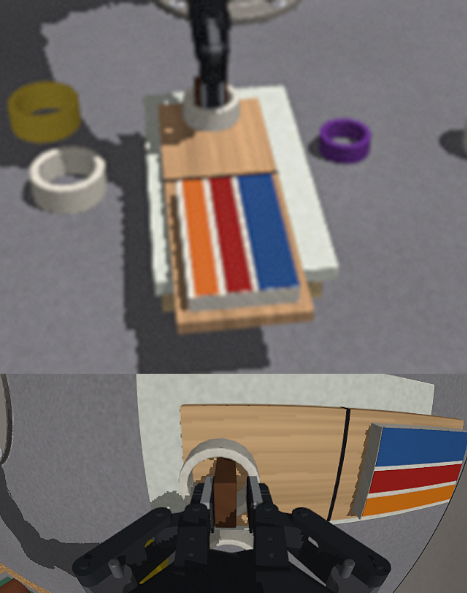

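The wrist image shows the fingers closed to about 21 mm around the post, at (207,490) and (255,485). They ended up over or inside the ring, so they slipped past the tape. I'll release slightly and rise.

```bash
python3 -m jog '[[0,0,0,0],[0,0,-0.3,0],[0,0,-0.3,0]]' 0.42 25
python3 -m jog '[[0,0,-1,0],[0,0,-2,0],[0,0,-3,0],[0,0,-4.5,0],[0,0,-6,0],[0,0,-7,0],[0,0,-7,0]]'
python3 -m jog '[[0,0,0,0],[0,0,-5,0],[0,0,-5,0],[0,0,-5,0],[0,0,-5,0],[0,0,-5,0],[0,0,-5,0]]' -1
python3 -c "
from h import *
cam('wrist','w3.png'); c=cam('scene');a=cv2.resize(c['pixels'][130:290,220:420,::-1],None,fx=3.2,fy=3.2,interpolation=2); w=cv2.imread('pics/w3.png')
cv2.imwrite('pics/j3.png',cv2.resize(np.vstack([a[:300,:640],w[:300]]),None,fx=1,fy=1))"
```

```text
t: 3.92
eef_pos: [0.4791, -0.0092, 0.086]
tool_rot: [0.001, 0.659, 0.752, 0.001]
contact_force: [-0.9, 0.1, -0.9]
gripper_width: 0.29
grasp_force: 0.0
t: 4.5
eef_pos: [0.4798, -0.0091, 0.1574]
tool_rot: [0.001, 0.659, 0.753, 0.002]
contact_force: [1.1, -0.4, -1.1]
gripper_width: 0.293
grasp_force: 0.0
t: 5.08
eef_pos: [0.4773, -0.0092, 0.2037]
tool_rot: [-0.001, 0.659, 0.753, -0.001]
contact_force: [-0.7, -0.5, 0.2]
gripper_width: 1.003
grasp_force: 0.0
```

View pics/j3.png

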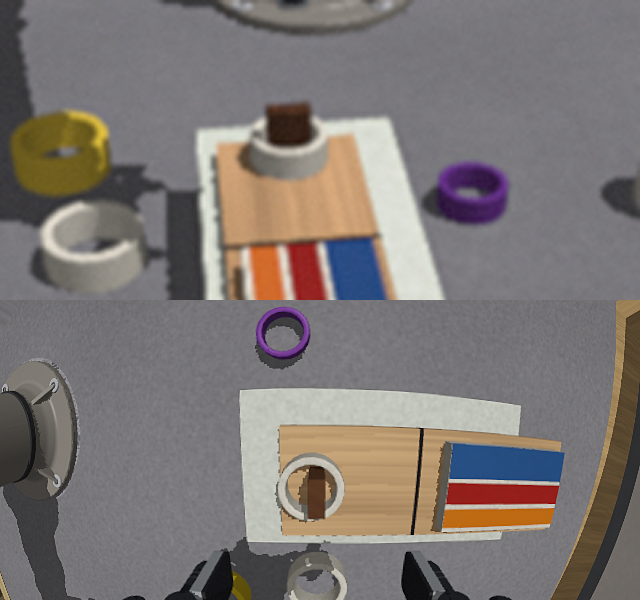

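The tape is still on the post, lying flat but shifted a few mm to the rear: ring at wrist (311,187), post at (316,192). I'll measure the real fingertip height before retrying.

```bash
cat > tips.py <<'E'
from h import *
c=cam('wrist'); o=bot.get_obs()
f=200/np.tan(np.radians(float(c['fovy']))/2); v,u=np.mgrid[0:400,0:640]
x,y=u-c['cx'],v-c['cy']; r=np.hypot(x,y)+1e-9; a=r/f; d=c['depth']
X=np.stack([np.tan(a)*x/r*d,np.tan(a)*y/r*d,d],-1)@c['pose'][:3,:3].T+c['pose'][:3,3]
from scipy.spatial.transform import Rotation as Ro
q=np.array(o['tool_rot']); R=Ro.from_quat(q[[1,2,3,0]]).as_matrix()
Y=(X-o['eef_pos'])@R   # tool frame
k=(d>0)&(a<1.4)
m=k&(np.abs(Y[...,1])<.065)&(np.abs(Y[...,0])<.02)&(Y[...,2]>-.06)&(Y[...,2]<.03)
for s in (-1,1):
    q=Y[m&(s*Y[...,1]>0)]
    if len(q): print(s,len(q),'z max',np.round(np.percentile(q[:,2],[50,95,99,100]),4),'tip y',np.round(np.percentile(q[q[:,2]>np.percentile(q[:,2],90)][:,1],[0,50,100]),4),'x',np.round(np.percentile(q[:,0],[0,50,100]),4))
# tape
col=c['pixels'].astype(int); 
t=k&(X[...,2]>.1)&(X[...,2]<.112)&(np.hypot(X[...,0]-.474,X[...,1]+.008)<.04)&(col[...,2]>120)
p=X[t]; print('tape',len(p),p.mean(0),(p.min(0)+p.max(0))/2,np.ptp(p,axis=0))
t=k&(X[...,2]>.125)&(X[...,2]<.14)&(np.hypot(X[...,0]-.474,X[...,1]+.008)<.04); p=X[t]; print('post',len(p),p.mean(0),(p.min(0)+p.max(0))/2,np.ptp(p,axis=0))
E
python3 tips.py
```

```text
-1 1265 z max [-0.0498 -0.0376 -0.035  -0.0338] tip y [-0.0499 -0.0435 -0.0429] x [-0.0121  0.0069  0.0123]
1 1255 z max [-0.0498 -0.0372 -0.0349 -0.0331] tip y [0.0413 0.0419 0.0482] x [-0.0112  0.0069  0.0121]
tape 1253 [ 0.46946024 -0.00555646  0.10660446] [ 0.47055979 -0.00961787  0.10433512] [0.05891596 0.0593752  0.00855019]
post 758 [ 0.47551066 -0.00905516  0.13187851] [ 0.47568822 -0.01005737  0.12946526] [0.01816474 0.03587052 0.00891163]
```

```bash
python3 -m jog '[[0,0,0,0],[0,0,0,0],[0,0,0,0],[0,0,0,0]]' -0.4 25
cat >> tips.py <<'E'
mm=k&(np.abs(Y[...,1])<.065)&(np.abs(Y[...,0])<.04)&(Y[...,2]>-.09)&(Y[...,2]<.05)
vv,uu=np.where(mm&(u>330)); i=vv.argmin(); print('top pix of right finger',uu[i],vv[i],Y[vv[i],uu[i]],float(c['fovy']))
for vq in range(vv[i]-4,vv[i]+60,6): print(vq,d[vq,uu[i]].round(3),np.round(Y[vq,uu[i]],3), c['pixels'][vq,uu[i]])
cv2.imwrite('pics/w4.png',c['pixels'][...,::-1])
E
python3 tips.py
```

```text
t: 5.57
eef_pos: [0.4783, -0.0092, 0.2049]
tool_rot: [-0.0, 0.659, 0.753, -0.0]
contact_force: [-0.2, 0.0, -0.1]
gripper_width: 0.698
grasp_force: 0.0
-1 1422 z max [-0.0467 -0.0307 -0.0277 -0.0257] tip y [-0.0421 -0.0308 -0.0303] x [-0.0112  0.0072  0.0122]
1 1443 z max [-0.0465 -0.0307 -0.0273 -0.0257] tip y [0.0288 0.0293 0.0399] x [-0.0114  0.0073  0.0122]
tape 1285 [ 0.46973617 -0.00606838  0.10660064] [ 0.47072128 -0.00991385  0.10460325] [0.05873229 0.05968389 0.00894521]
post 712 [ 0.47523438 -0.00818045  0.13185837] [ 0.47521209 -0.00940316  0.12951726] [0.01711954 0.03437264 0.00890436]
top pix of right finger 377 244 [ 0.01061925  0.02896637 -0.02908254] 65.70646984690485
240 0.329 [-0.068  0.064  0.134] [198 201 190]
246 0.149 [ 0.01   0.029 -0.03 ] [47 46 48]
252 0.148 [ 0.007  0.029 -0.031] [ 9 11 11]
258 0.15 [ 0.004  0.029 -0.031] [15 14 17]
264 0.149 [ 0.001  0.029 -0.032] [14 14 16]
270 0.15 [-0.002  0.03  -0.032] [17 17 19]
276 0.15 [-0.005  0.029 -0.034] [15 16 15]
282 0.147 [-0.006  0.029 -0.038] [12 12 15]
288 0.146 [-0.009  0.029 -0.039] [27 27 29]
294 0.434 [-0.192  0.088  0.204] [129 128 130]
300 0.438 [-0.204  0.089  0.205] [123 122 126]
```

View pics/w4.png

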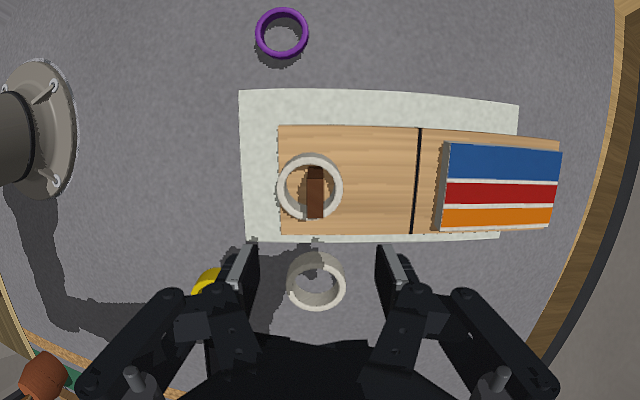

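Evidence: at 59 mm opening the real fingertips sit about 27 mm behind the reported TCP (34 mm when fully open), so the first grasp passed over the tape. The picture confirms the tape at (310,187), lying flat, with the fingers at (245,250) and (378,247). I'll retry about 20 mm lower, centred on the tape.

```bash
python3 -m jog '[[0.15,-0.75,0,0],[0.15,-0.75,3,0],[0.15,-0.75,6,0],[0.15,-0.75,8,0],[0.15,-0.75,10,0],[0.15,-0.75,11.5,0],[0.15,-0.75,12.7,0],[0.15,-0.75,13.5,0],[0.15,-0.75,14,0],[0.15,-0.75,14,0],[0.15,-0.75,14,0]]' -1
python3 -m jog '[[0,0,0,0],[0,0,0,0],[0,0,0,0],[0,0,0,0],[0,0,0,0],[0,0,0,0],[0,0,0,0],[0,0,0,0],[0,0,0,0],[0,0,0,0]]' 0 25
```

```text
t: 6.53
eef_pos: [0.4707, -0.0087, 0.0653]
tool_rot: [0.0, 0.659, 0.752, 0.0]
contact_force: [0.9, -0.6, 0.1]
gripper_width: 0.999
grasp_force: 0.0
t: 7.37
eef_pos: [0.4711, -0.0086, 0.066]
tool_rot: [0.0, 0.659, 0.753, 0.001]
contact_force: [-0.7, -0.5, 7.8]
gripper_width: 0.697
grasp_force: 25.2
```

```bash
python3 -m jog '[[0,0,-1,0],[0,0,-2,0],[0,0,-3.5,0],[0,0,-5.5,0],[0,0,-8,0],[0,0,-11,0],[0,0,-12,0],[0,0,-12,0],[0,0,-12,0]]'
python3 tips.py | head -4; python3 go.py .40 -.355 .186 7.6
```

```text
t: 8.12
eef_pos: [0.4707, -0.0084, 0.1854]
tool_rot: [0.0, 0.658, 0.753, 0.001]
contact_force: [-1.0, 0.6, -1.3]
gripper_width: 0.695
grasp_force: 27.3
-1 3189 z max [-0.0415 -0.024  -0.0194 -0.017 ] tip y [-0.0301 -0.0201 -0.0122] x [-0.02    0.0051  0.02  ]
1 3181 z max [-0.0416 -0.0236 -0.0194 -0.0173] tip y [0.0128 0.0201 0.0298] x [-0.02    0.0049  0.02  ]
eef [ 0.47   -0.0085  0.1844] yaw 7.64 t 8.1667 tilt -0.9999996893637335
row [-33.41 -11.54  -0.16] spin 0.001tips.py:17: RuntimeWarning: Mean of empty slice.
  p=X[t]; print('tape',len(p),p.mean(0),(p.min(0)+p.max(0))/2,np.ptp(p,axis=0))
  ret = um.true_divide(
Traceback (most recent call last):
  File "tips.py", line 17, in <module>
    p=X[t]; print('tape',len(p),p.mean(0),(p.min(0)+p.max(0))/2,np.ptp(p,axis=0))
                                           ~~~~~^^^
ValueError: zero-size array to reduction operation minimum which has no identity
```

```bash
python3 -m jog '[[-2,-1,0,0],[-5,-2,0,0],[-8.5,-3,0,0],[-12,-4,0,0],[-15.5,-5.3,0,0],[-19,-6.5,0,0],[-22.5,-7.7,0,0],[-26,-9,0,0],[-29,-10.1,0,0],[-31.5,-10.9,0,0],[-33,-11.4,0,0],[-33.5,-11.5,0,0],[-33.5,-11.5,0,0],[-33.5,-11.5,4,0],[-33.5,-11.5,8,0],[-33.5,-11.5,12,0],[-33.5,-11.5,15,0],[-33.5,-11.5,17,0],[-33.5,-11.5,18,0],[-33.5,-11.5,18,0]]'
python3 -m jog '[[0,0,0,0],[0,0,0.3,0],[0,0,0.6,0],[0,0,0.6,0],[0,0,0.6,0]]'
```

```text
t: 9.83
eef_pos: [0.4001, -0.3533, 0.0027]
tool_rot: [-0.003, 0.658, 0.753, -0.0]
contact_force: [0.6, 0.3, 0.6]
gripper_width: 0.7
grasp_force: 27.2
t: 10.25
eef_pos: [0.4015, -0.3562, -0.0004]
tool_rot: [0.001, 0.659, 0.753, 0.0]
contact_force: [-0.5, 0.3, -0.2]
gripper_width: 0.7
grasp_force: 27.3
```

```bash
python3 -m jog '[[0,0,0.3,0],[0,0,0.5,0],[0,0,0.7,0],[0,0,0.7,0]]'
python3 -m jog '[[0,0,0.2,0],[0,0,0.4,0],[0,0,0.4,0]]'
```

```text
t: 10.58
eef_pos: [0.4008, -0.3558, -0.0084]
tool_rot: [-0.0, 0.659, 0.753, -0.0]
contact_force: [-0.0, -0.0, -0.9]
gripper_width: 0.703
grasp_force: 27.3
t: 10.83
eef_pos: [0.4011, -0.3561, -0.0119]
tool_rot: [-0.0, 0.659, 0.752, 0.0]
contact_force: [0.2, 0.3, 1.8]
gripper_width: 0.7
grasp_force: 27.5
```

Touchdown. I'll release and rise.

```bash
python3 -m jog '[[0,0,0,0],[0,0,0,0],[0,0,0,0],[0,0,0,0],[0,0,0,0],[0,0,0,0],[0,0,-1,0],[0,0,-3,0],[0,0,-6,0],[0,0,-10,0],[0,0,-14,0],[0,0,-18,0],[0,0,-21,0],[0,0,-21,0],[0,0,-21,0]]' -1
python3 - <<'E'
from h import *
c=cam('top'); a=cv2.resize(c['pixels'][120:300,280:500,::-1],None,fx=3.5,fy=3.3,interpolation=2)
c=cam('wrist','w5.png')
d=c['depth'];f=200/np.tan(np.radians(float(c['fovy']))/2); v,u=np.mgrid[0:400,0:640]
x,y=u-c['cx'],v-c['cy']; r=np.hypot(x,y)+1e-9
X=np.stack([np.tan(r/f)*x/r*d,np.tan(r/f)*y/r*d,d],-1)@c['pose'][:3,:3].T+c['pose'][:3,3]
k=(c['pixels'].min(-1)>110)&(np.hypot(X[...,0]-.4026,X[...,1]+.3575)<.06)&(X[...,2]>.015); p=X[k]
print(len(p),(p.min(0)+p.max(0))/2,np.median(p[:,2]),np.percentile(p[:,2],95),np.ptp(p,axis=0))
cv2.imwrite('pics/t5.png',a)
E
python3 go.py .476 -.010 .2 7.6
```

```text
t: 12.08
eef_pos: [0.4019, -0.3567, 0.2003]
tool_rot: [0.002, 0.659, 0.752, 0.001]
contact_force: [0.2, 0.5, -0.4]
gripper_width: 1.001
grasp_force: 0.0
2075 [ 0.40240643 -0.35658365  0.16944215] 0.030213403782806347 0.27055595935831583 [0.11934049 0.05871445 0.30868797]
eef [ 0.4006 -0.3553  0.1976] yaw 7.63 t 12.1833 tilt -0.9999993587048446
row [33.23 12.06 -0.21] spin 0.001
```

View pics/t5.png

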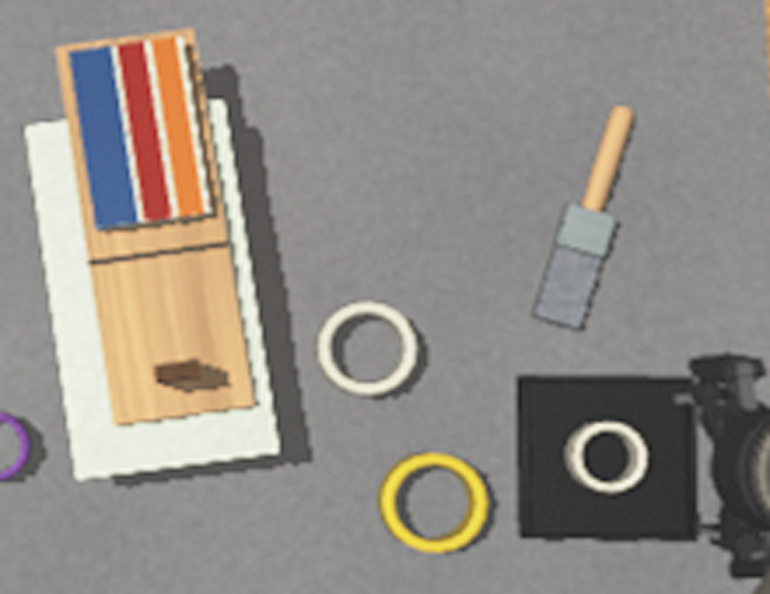

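The tape lies flat in the tray at crop (607,457), with its top at z≈0.030. The board is still in place, with the post bare at (180,373). Next: above the post, and a finer measurement.

```bash
python3 -m jog '[[2,0.6,0,0],[5,1.8,0,0],[9,3.2,0,0],[13,4.7,0,0],[17,6.2,0,0],[21,7.6,0,0],[25,9,0,0],[28.5,10.3,0,0],[31,11.3,0,0],[33,12,0,0],[33.2,12,0,0],[33.2,12,0,0],[33.2,12,0,0]]' -1
cat > meas.py <<'E'
from h import *
c=cam('wrist','wm.png')
d=c['depth'];f=200/np.tan(np.radians(float(c['fovy']))/2); v,u=np.mgrid[0:400,0:640]
x,y=u-c['cx'],v-c['cy']; r=np.hypot(x,y)+1e-9
X=np.stack([np.tan(r/f)*x/r*d,np.tan(r/f)*y/r*d,d],-1)@c['pose'][:3,:3].T+c['pose'][:3,3]
p=X[(X[...,2]>.128)&(X[...,2]<.136)&(np.hypot(X[...,0]-.476,X[...,1]+.01)<.03)]
if len(p)>20: print('post',cv2.minAreaRect((p[:,:2]*1000).astype(np.float32)))
g=c['pixels'].max(-1); ok=(g<70)&(abs(X[...,2]-.082)<.004)&(X[...,0]>.5)
p=X[ok][:,:2]
# robust line fit
vx,vy,x0,y0=cv2.fitLine((p*1000).astype(np.float32),cv2.DIST_HUBER,0,.01,.01).ravel()
print('line n',len(p),'centre',p.mean(0),'normal yaw',(np.degrees(np.arctan2(vy,vx))%180)-90,'ends',p[p[:,1].argmax()],p[p[:,1].argmin()])
w=X[(c['pixels'].min(-1)>150)&(abs(X[...,2]-.07)<.005)&(np.hypot(X[...,0]-.55,X[...,1])<.3)][:,:2]
if len(w): print('riser hull rect',cv2.minAreaRect((w*1000).astype(np.float32)), cv2.boxPoints(cv2.minAreaRect((w*1000).astype(np.float32))).tolist())
E
python3 meas.py; python3 go.py .476 -.010 .085 7.6
```

```text
t: 13.27
eef_pos: [0.475, -0.012, 0.1971]
tool_rot: [-0.0, 0.659, 0.752, -0.001]
contact_force: [-0.1, -0.5, 0.7]
gripper_width: 1.0
grasp_force: 0.0
post ((476.2264404296875, -9.74641227722168), (14.192743301391602, 34.18973922729492), 7.3152289390563965)
line n 343 centre [0.57429438 0.00713945] normal yaw 7.44899 ends [0.56945155 0.0581499 ] [ 0.58182201 -0.05064675]
riser hull rect ((548.2196655273438, 9.378608703613281), (300.2730712890625, 160.14222717285156), 7.197230815887451) [[389.234375, 70.00892639160156], [409.2978515625, -88.87150573730469], [707.2049560546875, -51.251708984375], [687.1414794921875, 107.62872314453125]]
eef [ 0.4751 -0.0125  0.1973] yaw 7.5 t 13.3167 tilt -0.999998104152948
row [ 0.24  0.14 11.23] spin -0.002
```

```bash
python3 -m jog '[[0.25,0.1,3,0],[0.25,0.1,6,0],[0.25,0.1,9,0],[0.25,0.1,11,0],[0.25,0.1,12,0],[0.25,0.1,12.4,0],[0.25,0.1,12.4,0],[0.25,0.1,12.4,0]]' -1
python3 -m jog '[[0,0,0,0],[0,0,0,0],[0,0,0,0],[0,0,0,0],[0,0,0,0],[0,0,0,0],[0,0,0,0],[0,0,0,0],[0,0,0,0],[0,0,0,0],[0,0,0,0],[0,0,0,0]]' 1 50
python3 meas.py
```

```text
t: 13.98
eef_pos: [0.4773, -0.009, 0.0749]
tool_rot: [0.0, 0.659, 0.752, 0.0]
contact_force: [0.5, -0.4, -1.2]
gripper_width: 1.0
grasp_force: 0.0
t: 14.98
eef_pos: [0.4767, -0.0083, 0.0743]
tool_rot: [-0.0, 0.659, 0.752, 0.0]
contact_force: [-1.1, -0.3, 5.9]
gripper_width: 0.158
grasp_force: 49.8
post ((473.30731201171875, -6.253593444824219), (39.14171600341797, 38.05083465576172), 64.3934555053711)
line n 781 centre [0.57358007 0.00854365] normal yaw 7.4337006 ends [0.57011265 0.05834811] [ 0.58295271 -0.05137817]
riser hull rect ((548.7108154296875, 9.560150146484375), (300.29876708984375, 159.63499450683594), 7.1789350509643555) [[389.7638244628906, 69.98799896240234], [409.7131652832031, -88.39557647705078], [707.6578369140625, -50.867698669433594], [687.70849609375, 107.51587677001953]]
```

```bash
python3 -m jog '[[0,0.3,0,0],[0,0.8,0,0],[0,1.4,0,0],[0,2,0,0],[0,2.7,0,0],[0,3.4,0,0],[0,4.1,0,0],[0,4.8,0,0],[0,5.5,0,0],[0,6.2,0,0],[0,6.9,0,0],[0,7.6,0,0],[0,8.3,0,0],[0,9,0,0],[0,9.5,0,0],[0,9.8,0,0],[0,10,0,0],[0,10,0,0],[0,10,0,0]]'
python3 meas.py
```

```text
t: 16.62
eef_pos: [0.5739, 0.0041, 0.0742]
tool_rot: [-0.001, 0.659, 0.752, -0.001]
contact_force: [-7.6, -1.7, 12.6]
gripper_width: 0.154
grasp_force: 50.8
line n 945 centre [0.66480182 0.01967619] normal yaw 7.712471 ends [0.666467   0.07077605] [ 0.59052801 -0.04996537]
riser hull rect ((548.4534301757812, 9.302780151367188), (300.76727294921875, 160.19775390625), 7.3425822257995605) [[389.06622314453125, 69.52552795410156], [409.53973388671875, -89.35855102539062], [707.8406372070312, -50.91996765136719], [687.3671264648438, 107.964111328125]]
```

```bash
python3 -m jog '[[0,0.3,0,0],[0,0.7,0,0],[0,1.1,0,0],[0,1.5,0,0],[0,1.8,0,0],[0,2,0,0],[0,2,0,0],[0,2,0,0]]'
cat > fin.py <<'E'
from meas import *
n=np.array([np.cos(np.radians(7.22)),np.sin(np.radians(7.22))]); t=np.array([-n[1],n[0]])
s=p@n; w_=p@t; edge=.6953
m=np.median(s); k=abs(s-m)<.006; s,w_=s[k],w_[k]
a,b=np.polyfit(w_,s,1); mid=np.array([.5483,.0094])@t
print('line-edge at +55,0,-55 mm:',[round(float(a*(mid+q)+b-edge)*1000,1) for q in(.055,0,-.055)],'w range',w_.min()-mid,w_.max()-mid)
bz=X[(abs(X[...,2]-.082)<.006)&(c['pixels'][...,0].astype(int)-c['pixels'][...,2]>40)]
A=np.c_[bz[:,:2],np.ones(len(bz))]; print('tilt',np.linalg.lstsq(A,bz[:,2],rcond=None)[0],len(bz))
o=bot.get_obs(); print(o['eef_pos'],o['contact_force'],o['joint_vel'].round(4) if hasattr(o['joint_vel'],'round') else o['joint_vel'])
E
python3 fin.py
```

```text
t: 17.33
eef_pos: [0.594, 0.0068, 0.0743]
tool_rot: [-0.001, 0.659, 0.752, -0.001]
contact_force: [-7.3, -1.1, 10.3]
gripper_width: 0.154
grasp_force: 50.7
line n 934 centre [0.6834741  0.02200318] normal yaw 7.5450363 ends [0.68610591 0.07359919] [ 0.61042859 -0.04676657]
riser hull rect ((548.1055908203125, 9.382865905761719), (300.5062561035156, 159.66046142578125), 7.282409191131592) [[388.94525146484375, 69.52304077148438], [409.18377685546875, -88.84950256347656], [707.2659301757812, -50.75730895996094], [687.0274047851562, 107.615234375]]
line-edge at +55,0,-55 mm: [-6.4, -6.1, -5.7] w range -0.064272677756594 0.046370769731276976
tilt [-0.00158938 -0.00333326  0.08303658] 32443
[0.5939669  0.00679009 0.07425953] [-7.68256014 -1.31061127 10.2288907 ] [-0.      0.0008  0.0004  0.0003  0.001  -0.0022  0.0007]
```

```bash
python3 -m jog '[[0,0.2,0,0],[0,0.4,0,0],[0,0.55,0,0],[0,0.6,0,0],[0,0.6,0,0],[0,0.6,0,0],[0,0.6,0,0],[0,0.6,0,0]]'
python3 fin.py
python3 - <<'E'
from h import *
c=cam('top')
cv2.imwrite('pics/t9.png',cv2.resize(c['pixels'][80:300,270:500,::-1],None,fx=2.6,fy=2.6,interpolation=2))
E
```

```text
t: 18.05
eef_pos: [0.5995, 0.0075, 0.0743]
tool_rot: [-0.001, 0.659, 0.752, -0.001]
contact_force: [-8.8, -0.8, 11.8]
gripper_width: 0.155
grasp_force: 50.8
line n 918 centre [0.68976327 0.02284555] normal yaw 7.714096 ends [0.69206345 0.074267  ] [ 0.61591224 -0.04587005]
riser hull rect ((548.3265380859375, 9.31195068359375), (300.1708984375, 159.97622680664062), 7.341427326202393) [[389.25042724609375, 69.4661636352539], [409.69244384765625, -89.1986312866211], [707.4026489257812, -50.842262268066406], [686.9606323242188, 107.8225326538086]]
line-edge at +55,0,-55 mm: [-0.9, -0.5, -0.0] w range -0.06428967549607821 0.046333400611284194
tilt [-0.0015924  -0.00318773  0.0830398 ] 32481
[0.59947233 0.00753702 0.07425563] [-7.90322611 -0.18979434 11.40273787] [ 0.0009 -0.0013 -0.0013 -0.0014  0.0004  0.001   0.0016]
```

View pics/t9.png

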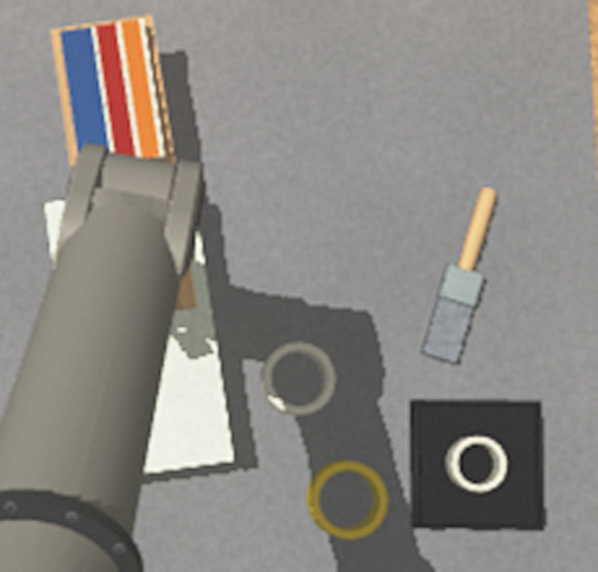

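The tape sits in the tray at (477,463). The board sticks out level, its line within 1 mm of the edge by measurement, and the gripper still holds the post. I'm handing in.

```bash
python3 -c "
from station import bot
print(bot.hand_in())"
```

```text
the job is handed in; nothing more can be done
None
```

I handed the job in at about 18 s: the tape lies flat in the tray, and the board's line measured within 1 mm of the riser edge, level and still gripped; the station gave no verdict.

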